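Clamp a circuit board in its holder

ROBOT

A 6-joint arm with a two-finger parallel gripper is mounted at the origin on the work surface. World frame = base frame: x ahead of the robot, y to its left, z up, the work surface at z = 0. Lengths are in mm, angles in rad, forces in N, time in s.
With the tool pointing down it reaches from about 350 to 775 mm from the base axis. Payload 7.3 kg.
Tool frame: the origin (TCP) lies between the finger pads; the fingertips stand 22 mm ahead of it and the grasp point (between the pads) lies 3 mm ahead of it; z points along the fingers, x is the direction in which the jaws open and shut, and the axes are right-handed (so a half turn about z gives the same grasp; the last joint's range is limited). The gripper opens to 92 mm and grips with 3 to 60 N. Pads are 19 mm wide; open, the fingers measure 130 mm over their backs; the gripper's body (75 mm by 190 mm) begins 47 mm behind the grasp point.
Start: joints at [-1.444, 0.342, 1.524, -0, 1.275, -0.146], TCP at [141.472, -505.597, 248.741] pointing down, gripper open.
Joint ranges: [-2.53, 2.53], [-0.77, 2.02], [0.04, 2.7], [-1, 4.14], [0.28, 2.66], [-3.11, 3.11]. Speed limits (rad/s): [2.57, 2.57, 3.14, 3.14, 3.14, 3.14].

INTERFACE

Orientations are given as [roll, pitch, yaw] about the fixed x, y, z axes, in that order (R = Rz(yaw) Ry(pitch) Rx(roll)).
In Python, from plant import * gives the robot as it stands. The module is installed in compiled form; this text tells all that it offers.
- The arm moves only by the shell command python3 -m handwheel 'ROWS' [OPENING]. ROWS is a JSON object of lists of equal length, an entry for each row: "translation": the shift along the world's x, y, z in units of 15 cm (1.0 is 15 cm), a list of three; "twist": the turn about the world's z in units of 90 degrees (1.0 is 90 degrees). In form: {"translation": [[tx, ty, tz], ...], "twist": [twist, ...]}. A call has exactly 8 rows; each row shifts and turns the pose as measured when the row begins; what a row does not reach is not made up. A row lasts 1/8 s, in which the tool goes at most 62.5 mm and 10.7 degrees, less where a joint would pass 70% of its speed; a pose out of reach is approached as far as the arm can. A call with a number of a shift or a turn outside -1 to 1 is refused whole. A call with a gripper value outside its range is refused whole. OPENING is the closure in counts, from 0 (fully open) to 255 (shut), set as the call begins (- or left out, the last holds). The fingers move at their own pace and stop on an object; the grip force is fixed at half the most. Time passes only in rows, so rows that do not move let the fingers close, or fill a call up. It gives the time, the measured TCP pose, the force and the opening at its end, in the units of the state.
- get_obs(): the state, without advancing time (a new reading comes with each control period).
- capture(name): name is "side" or "top"; returns a dict with "img" (480x640x3 uint8, red, green, blue), "vertical_fov" (degrees; the focal length in pixels is half the picture's height over the tangent of half this angle, whatever the lens; pixels are square), "cx", "cy" (the principal point, pixels), "distortion" ([k1, k2, p1, p2, k3] as OpenCV has them; the pictures are not rectified), "world_from_camera" (4x4, takes a point from camera to world coordinates). Camera axes: x right, y up, looking along -z (the intrinsics and any distortion apply to the point x, -y, -z); pixel columns grow to the right and rows downward; lengths in mm; the calibration is good to about 2 mm. A picture is of the moment at which its call begins. There is no depth.
- close_job(): hands the job in, once; it reports no verdict.
Trained networks look in the newest picture that a camera, given by its name, has taken for a name from the list of things; names that differ only in an ending like _2 or _b are one class to them, and where a whole thing is asked for, a point or a joint stands for the part that bears it (a point fixed in the world has none). Each returns a list of dicts, best first, with "score" (0 to 1); they miss things now and then, are a little off and sometimes report something else, mostly with a low value. They report only what shows in the picture. A call takes as long as a camera call.
- search_frame(camera, label): "position" ([x, y, z] in mm, in the coordinates of the camera as it stood for that picture, good to about 4 mm: the middle of the surface that is visible of it).
- spot_point(camera, label): "position" ([x, y, z] in mm, in the coordinates of the camera as it stood for that picture, good to about 4 mm: a listed point, or the origin of a listed thing).
The state is a dict: "time": time; "joint_positions": joint angles; "dq": joint speeds; "tau": joint torques, N m; "tool_pos": TCP position; "tcp_rot": TCP orientation; "contact_force": force on the tool from outside, world axes, zero at the start; "moment": the same for the moment, N m; "grip_width": finger opening in mm.
Only numpy, scipy, OpenCV 4.12 (cv2) and the standard library are available. Lean on these libraries where they do the work, as an engineer would, in place of code of your own. Each camera call takes 0.05 s, during which the arm holds its last target.

TASK

Clamp the circuit board in its holder: with the outside of a finger, push the blue strap round over the board until it meets its stop, and only then push the red cam lever fully down. Only push, take nothing between the fingers and lift nothing; keep the hand off the circuit board, leave the things around the holder where they are, and finish with the hand clear.

Things in the scene. Friction and masses are not known exactly. Their poses are not given: they have to be found in the camera images.
- fixture: Board holder: aluminium base 160 (x) by 240 (y) by 12 mm screwed to the bench; origin under its centre, z up. Black nest in the middle, bed 20 mm, rims up to 28 mm above the bench. Steel strap pivot post at x 0, y +75 mm. Grey cam post at x -18 to 18, y -104 to -88 mm, 106 mm high; strap stop block beside it at x 12 to 21, y -90 to -76 mm, 64 mm high.
- strap (a joint): Blue clamp strap, a bar that turns level about an upright axis. Value: opening angle in rad. 0 = against its stop, across the board, end under the cam, pointing along the holder's -y; at angle a it points along (-sin a, -cos a) in the holder's x, y. Range 0 to 1.4, starts 0.8 to 1.25. Stiff: about 1.5 N at 80 mm from the axis moves it; it stays where left.
- strap_pivot (a point): On the strap's turning axis, at its top face, 66 mm above the bench. The strap is 20 mm wide, 14 mm thick (underside 52 mm above the bench). A steel nut 24 mm across stands over the pivot, up to 74 mm. A rubber foot 16 mm across hangs under the strap 75 mm from the axis, down to 26 mm.
- strap_end (a point): Middle of the strap's free end, on its top face, 159 mm from the axis.
- cam_lever (a joint): Red cam lever, turning about a level axis along the holder's y. Value: angle in rad by which it is raised; 0 = fully down, level, pointing along the holder's +x; raised, it leans up and out over +x. Range 0 to 1.2, starts 0.7 to 1.0. Stiff: about 4 N square to the bar at 60 mm from the hinge moves it; it stays where left.
- lever_hinge (a point): Hinge of the cam lever, in the middle of its thickness and width, at holder x 0, y -75 mm, 88 mm above the bench. The lever is a bar 16 mm wide, 8 mm thick, reaching 86 mm from here; its first 17 mm lie in the round steel cam.
- lever_end (a point): Middle of the free end of the lever, on its upper face, 86 mm from the hinge.
- board: Green circuit board 122 (x) by 90 (y) by 2.4 mm with small parts up to 13 mm high, lying loose in the nest, its underside 20 mm above the bench; origin under its centre. Not to be touched.
- spool: Solder spool, yellow flanges 54 mm in diameter, 40 mm high, loose on the bench; origin under its centre. Leave alone.
- flux_jar: Small jar 48 mm in diameter, 42 mm high, loose on the bench; origin under its centre. Leave alone.
- part_case: Orange part case 45 by 70 by 22 mm, loose on the bench; origin under its centre. Leave alone.
- multimeter: Blue multimeter 150 by 76 by 34 mm lying on its back; origin under its centre. Leave alone.

How it is judged (in metres and radians):
On the way, in this order (a step that is already met when the one before it is completed fails the run):
1. the strap is swung over the board, against its stop, the cam lever still raised (value of joint strap below 0.06 rad and value of joint cam_lever above 0.4 rad), for 0.2 s.
2. the cam lever is pushed fully down with the strap home (value of joint cam_lever below 0.09 rad and value of joint strap below 0.06 rad), for 0.2 s.
At the end, for the whole second after the job is handed in: The strap is within 0.06 rad of its stop, the cam lever within 0.09 rad of fully down, the board at rest within 6 mm of where it lay in its nest, the four bystanders at rest within 20 mm of where they stood (all of step 2 and linear speed of each of board, spool, flux_jar, part_case, multimeter below 0.02 m/s and distance of board from where it was at the start of the episode below 0.006 m and distance of each of spool, flux_jar, part_case, multimeter from where it was at the start of the episode below 0.02 m); the robot touches nothing.
It fails at once if the cam lever is lowered (below 0.4 rad) while the strap is not over the board (above 0.1 rad) (value of joint cam_lever below 0.4 rad and value of joint strap above 0.1 rad).
It fails at once if the hand presses on the circuit board (over 1 N) (contact force between any of the arm, the fingers and board above 1 N).
It fails at once if the circuit board leaves its place in the nest (6 mm) (distance of board from where it was at the start of the episode above 0.006 m).
It fails at once if a thing beside the holder is moved, lifted or carried (20 mm) or tipped (distance of any of spool, flux_jar, part_case, multimeter from where it was at the start of the episode above 0.02 m or angle between any of spool, flux_jar, part_case, multimeter's own z axis and vertical above 0.4 rad).
It fails at once if the strap or the lever is taken between the fingers ((x of the grasp point in the frame of strap_pivot between -0.008 and 0.008 m and y of the grasp point in the frame of strap_pivot between -0.165 and -0.01 m and z of the grasp point in the frame of strap_pivot between -0.018 and 0.01 m) or (y of the grasp point in the frame of lever_hinge between -0.008 and 0.008 m and x of the grasp point in the frame of lever_hinge between 0.02 and 0.09 m and z of the grasp point in the frame of lever_hinge between -0.01 and 0.01 m)).
It also fails if it takes over 45 s, if anything falls off the work surface, if the arm or the gripper's body presses on something with over 40 N, if the wrist force passes 120 N, or if a joint passes its speed limit or range.

## Working session

There is one attempt and no reset: what is moved stays moved. The work goes in short steps, Python scripts to look and compute and a shell command to move; the robot and the scene stay as the last step left them, time stands still between calls to the robot, and variables do not carry over. Pictures are saved under pics/ and viewed, and the job is handed in when it is done.

```bash
mkdir -p pics; cat > h.py <<'E'
from plant import *
import numpy as np, cv2
def snap(c,n):
    d=capture(c); cv2.imwrite(f'pics/{n}.png',d['img'][:,:,::-1]); return d
def w(d,p):
    return (np.array(d['world_from_camera'])@np.append(p,1))[:3]
def proj(d,P):
    T=np.linalg.inv(np.array(d['world_from_camera'])); p=(T@np.append(P,1))[:3]
    f=240/np.tan(np.radians(d['vertical_fov'])/2)
    K=np.array([[f,0,d['cx']],[0,f,d['cy']],[0,0,1]])
    return cv2.projectPoints(np.array([[p[0],-p[1],-p[2]]]),np.zeros(3),np.zeros(3),K,np.array(d['distortion'],float))[0].ravel().round(1)
E
python3 - <<'E'
from h import *
for c in ['top','side']:
    d=snap(c,c+'0')
    for l in ['fixture','strap_pivot','strap_end','lever_hinge','lever_end','board','spool','flux_jar','part_case','multimeter']:
        r=spot_point(c,l)
        for q in r[:2]: 
            P=w(d,q['position']); print(c,l,round(q['score'],2),P.round(1),proj(d,P))
o=get_obs(); print(o['time'],o['tool_pos'],o['tcp_rot'],o['contact_force'],o['grip_width'])
E
```

```text
top strap_pivot 0.79 [594.8  18.   66.2] [281.  228.2]
top strap_end 0.72 [428.3   5.5  63.4] [284.2 304.2]
top lever_hinge 0.52 [ 528.6 -123.1   88.3] [344.7 259.5]
top lever_hinge 0.49 [589.6 125.3  -3.1] [238.  232.5]
top lever_end 0.64 [ 580.9 -138.   158.2] [354.7 232.1]
top lever_end 0.57 [427.3 -79.6   1.6] [322.9 304.2]
top board 0.83 [560.2 -47.5  17.5] [310.6 246.3]
top spool 0.63 [422.9 -75.2   1.7] [321. 306.]
top flux_jar 0.86 [587.6 127.5  -1.9] [237.  233.2]
top part_case 0.65 [689.1 -89.2  -1.3] [329.9 193.3]
top multimeter 0.58 [ 532.1 -429.3    2.8] [472.7 263. ]
side fixture 0.56 [560.  -51.2  20.9] [322.4 271.9]
side fixture 0.55 [560.6 -47.2  -1.2] [321.6 280.5]
side strap_end 0.86 [425.4   7.1  67.6] [394.  292.8]
side strap_end 0.49 [418.3 -80.2   1.6] [396.  277.1]
side lever_hinge 0.91 [ 528.1 -121.5   91.4] [345.8 222.8]
side lever_hinge 0.24 [419.8 -84.9  -3.2] [395.  276.6]
side lever_end 0.72 [ 584.8 -138.3  151.6] [318.4 189.5]
side board 0.9 [559.  -52.7  21.1] [323.1 271.3]
side spool 0.9 [ 4.204e+02 -8.090e+01  3.000e-01] [394.8 277. ]
side flux_jar 0.76 [ 5.854e+02  1.284e+02 -2.000e-01] [289.  360.1]
side part_case 0.61 [691.3 -90.8   3.1] [262.4 252.9]
side multimeter 0.96 [ 528.5 -431.5   -1.1] [360.5 162.6]
1.1 [ 141.46475159 -505.60152977  248.73661386] [ 3.14153433e+00 -1.07111049e-04 -1.29795519e+00] [ 0.22246828 -0.70117635 -0.4689578 ] 91.9624451502907
```

View pics/top0.png

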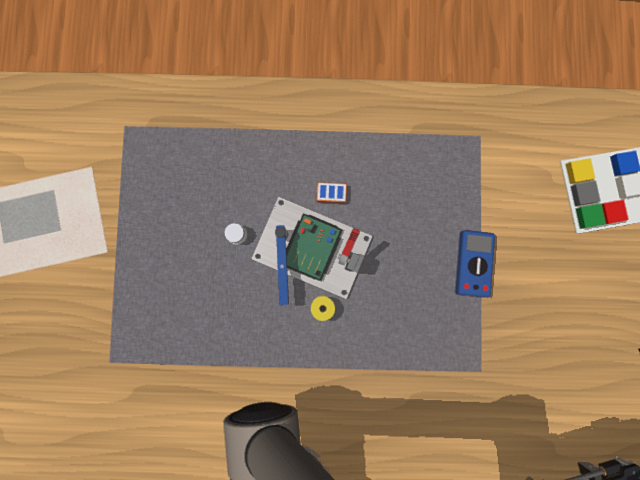

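View pics/side0.png

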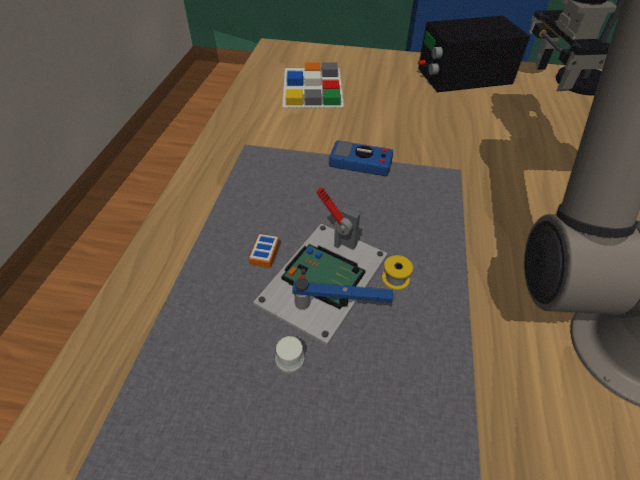

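```bash
python3 - <<'E'
from h import *
# holder pose from pivot (0,75), hinge(0,-75), board/fixture centre
pv=np.array([594.8,18.]); hg=np.array([528.4,-122.3]); se=np.array([426.8,6.3]); le=np.array([582.8,-138.2])
u=pv-hg; print(np.linalg.norm(u)); yaw=np.arctan2(u[1],u[0])-np.pi/2
c=(pv+hg+2*np.array([560,-49]))/4
R=np.array([[np.cos(yaw),-np.sin(yaw)],[np.sin(yaw),np.cos(yaw)]])
print('yaw',yaw,'centre',c)
for n,p in dict(pv=pv,hg=hg,se=se,le=le,spool=(421,-79),jar=(586.5,128),case=(690,-90),mm=(530,-430)).items(): print(n,(R.T@(np.array(p)-c)).round(1))
v=R.T@(se-pv); print('strap',np.arctan2(-v[0],-v[1]),np.linalg.norm(v))
E
```

```text
155.2193609057839
yaw -0.4420371408946997 centre [560.8   -50.575]
pv [ 1.4 76.5]
hg [  1.4 -78.7]
se [-145.5   -5.9]
le [ 57.4 -69.8]
spool [-114.2  -85.5]
jar [-53.2 172.4]
case [133.6  19.6]
mm [ 134.5 -356.1]
strap 1.0592285944828503 168.40691791016184
```

The top view shows the strap running from about (282,230) to (283,304), with the lever at (350,245), the spool at (322,308) and the jar at (235,233). This matches the network reports. Next I'll check the fitted holder pose by overlaying it on the picture.

```bash
cat >> h.py <<'E'
YAW=-0.442; C=np.array([560.8,-50.6])
def H(x,y,z=0,yaw=None,c=None):
    yaw=YAW if yaw is None else yaw; c=C if c is None else c
    return np.array([c[0]+x*np.cos(yaw)-y*np.sin(yaw),c[1]+x*np.sin(yaw)+y*np.cos(yaw),z])
def overlay(c,n,a,b,extra=[]):
    d=snap(c,n+'_raw'); im=d['img'][:,:,::-1].copy(); s=4
    x0,y0=(215,185) if c=='top' else (235,170)
    im=cv2.resize(im[y0:y0+140,x0:x0+190],None,fx=s,fy=s,interpolation=cv2.INTER_CUBIC)
    def L(P,col):
        q=[((proj(d,p)-[x0,y0]+.5)*s).astype(int) for p in P]
        cv2.polylines(im,[np.array(q)],False,col,1)
    for z in (12,): L([H(x,y,z) for x,y in [(-80,-120),(80,-120),(80,120),(-80,120),(-80,-120)]],(255,0,255))
    L([H(x,y,22.4) for x,y in [(-61,-45),(61,-45),(61,45),(-61,45),(-61,-45)]],(255,255,0))
    L([H(x,y,106) for x,y in [(-18,-104),(18,-104),(18,-88),(-18,-88),(-18,-104)]],(0,255,255))
    u=np.array([-np.sin(a),-np.cos(a)]);v=np.array([u[1],-u[0]])
    L([H(*(np.array([0,75])+r*u+t*v),66) for r,t in [(0,10),(159,10),(159,-10),(0,-10)]],(0,255,255))
    L([H(0+r*np.cos(b)-4*np.sin(b),-75+t,88+r*np.sin(b)+4*np.cos(b)) for r,t in [(17,8),(86,8),(86,-8),(17,-8)]],(255,255,255))
    cv2.imwrite(f'pics/{n}.png',im); return d
E
python3 - <<'E'
from h import *
overlay('top','ovt0',1.06,.85); overlay('side','ovs0',1.06,.85)
E
```

```text
(no output)
```

View pics/ovt0.png

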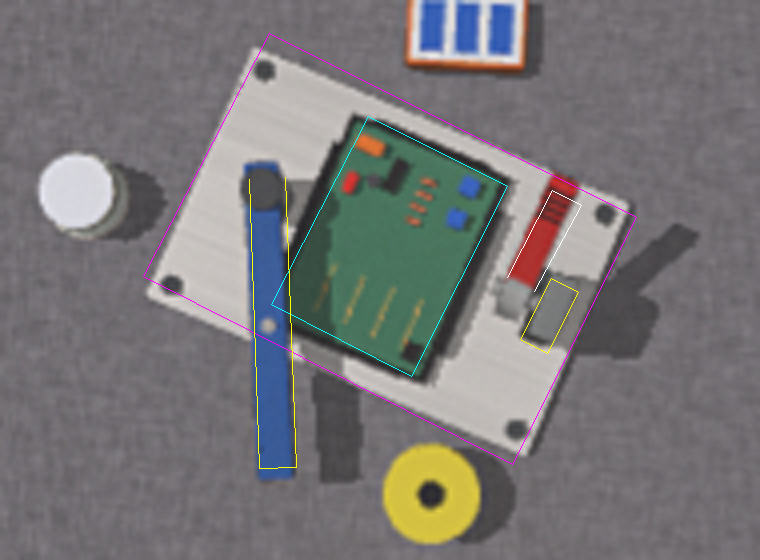

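View pics/ovs0.png

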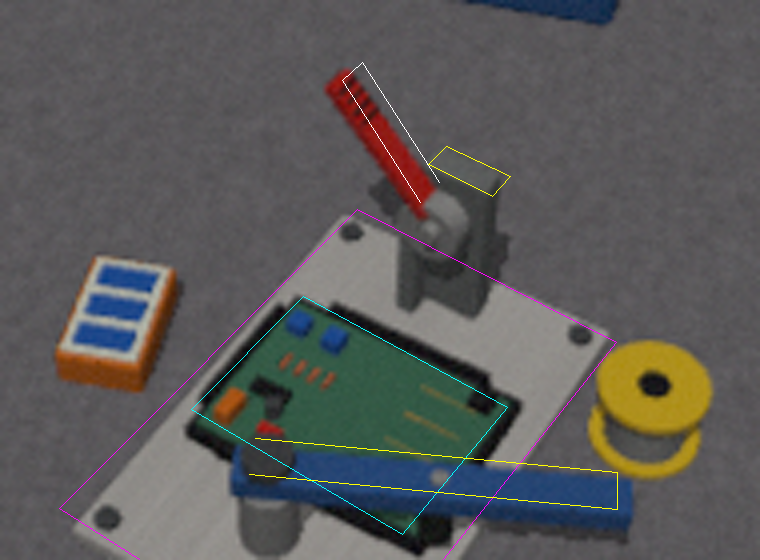

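```bash
python3 - <<'E'
from h import *
from scipy.optimize import least_squares
dt=capture('top');ds=capture('side')
obs=[]
for (x,y),p in {(-80,-120):(530,459),(80,-120):(634,204),(80,120):(253,48),(-80,120):(147,294)}.items(): obs.append((dt,(x,y,12),np.array(p)/4-.5+[215,185]))
for (x,y),p in {(-80,-120):(611,333),(80,-120):(346,214),(80,120):(73,531)}.items(): obs.append((ds,(x,y,12),np.array(p)/4-.5+[235,170]))
def f(q,o): return np.concatenate([proj(d,H(*P,yaw=q[0],c=q[1:]))-p for d,P,p in o])
for o in (obs,obs[:4],obs[4:]):
    r=least_squares(f,[-.44,560,-50],args=(o,),x_scale=[.01,1,1],diff_step=1e-3); print(r.x,r.fun.round(1))
    if o is obs: best=r.x
open('h.py','a').write(f'\nYAW={best[0]:.4f}; C=np.array([{best[1]:.1f},{best[2]:.1f}])\n')
E
python3 - <<'E'
from h import *
pv=H(0,75)[:2]
R=lambda p:(lambda t:np.array([np.cos(YAW)*t[0]+np.sin(YAW)*t[1],-np.sin(YAW)*t[0]+np.cos(YAW)*t[1]]))(np.array(p)-C)
v=R((426.8,6.3))-[0,75]; a=np.arctan2(-v[0],-v[1]); print(a,np.linalg.norm(v))
for n,p in dict(pv=(594.8,18),hg=(528.4,-122.3),le=(582.8,-138.2),spool=(421,-79),jar=(586.5,128)).items(): print(n,R(p).round(1))
overlay('top','ovt1',a,.85); overlay('side','ovs1',a,.85)
a0=cv2.imread('pics/ovt1.png');b0=cv2.imread('pics/ovs1.png')
cv2.imwrite('pics/ov1.png',cv2.resize(np.vstack([a0,b0]),None,fx=.53,fy=.53))
E
```

```text
[-3.79242959e-01  5.58194332e+02 -5.02306751e+01] [-1.1  0.4 -0.3  0.7  0.6 -0.6 -0.7  0.5  0.4 -0.3 -0.2 -0.8 -0.8 -1.6]
[-3.53660983e-01  5.58515378e+02 -5.02250000e+01] [ 0.2 -0.6 -0.6 -1.  -0.6  0.1 -0.3  1.9]
[-4.39741307e-01  5.60029641e+02 -5.01116859e+01] [ 1.6  2.6  2.9 -0.9 -3.2 -5.4]
1.1090262149219603 159.70742569386584
pv [ 8.8 76.9]
hg [ -1. -78.]
le [ 55.4 -72.6]
spool [-116.8  -77.5]
jar [-39.7 176. ]
```

View pics/ov1.png

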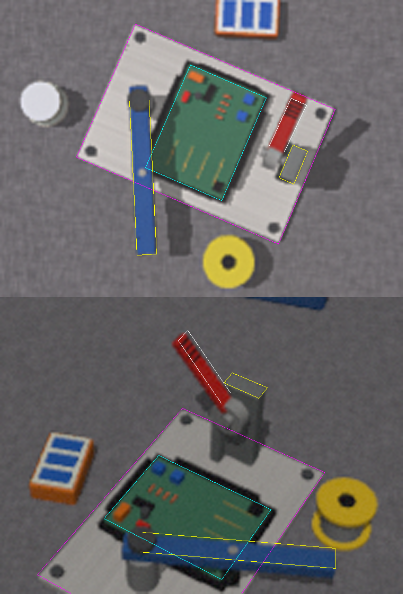

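```bash
cat >> h.py <<'E'
def tgt(a,r=80,off=29):
    u=np.array([-np.sin(a),-np.cos(a)]);n=np.array([np.cos(a),-np.sin(a)])
    return H(*(np.array([0,75])+r*u-off*n),70), YAW-a
E
python3 - <<'E'
from h import *
print('start',tgt(1.11,off=45))
for a in np.arange(1.15,-.2,-.1): p,y=tgt(a); print(round(a,2),p.round(0),round(y,2))
E
python3 -m handwheel '{"translation":[[0.3,0.25,0],[0.3,0.25,0],[0.3,0.25,0],[0.3,0.25,0],[0.3,0.25,0],[0.3,0.25,0],[0.3,0.25,0],[0.3,0.25,0]],"twist":[0,0,0,0,0,0,0,0]}' 255
```

```text
start (array([502.56171555,  57.80189457,  70.        ]), -1.4892)
1.15 [505.  45.  70.] -1.53
1.05 [503.  37.  70.] -1.43
0.95 [501.  28.  70.] -1.33
0.85 [501.  20.  70.] -1.23
0.75 [501.  11.  70.] -1.13
0.65 [502.   3.  70.] -1.03
0.55 [505.  -5.  70.] -0.93
0.45 [507. -13.  70.] -0.83
0.35 [511. -21.  70.] -0.73
0.25 [515. -28.  70.] -0.63
0.15 [521. -35.  70.] -0.53
0.05 [526. -41.  70.] -0.43
-0.05 [533. -47.  70.] -0.33
-0.15 [540. -52.  70.] -0.23
time: 2.4
tool_pos: [508.5, -198.7, 249.4]
tcp_rot: [-3.14, -0.005, -1.307]
contact_force: [-0.2, -0.5, -0.4]
grip_width: 16.2
```

```bash
python3 -m handwheel '{"translation":[[0,0.3,0],[0,0.3,0],[0,0.3,0],[0,0.3,0],[0,0.3,0],[0,0.27,0],[0,0,0],[0,0,0]],"twist":[-0.05,-0.06,0,0,0,0,0,0]}' 255
python3 - <<'E'
from h import *
o=get_obs();print(o['tool_pos'],o['tcp_rot'],o['grip_width'])
E
```

```text
time: 3.4
tool_pos: [510.6, 78.3, 248.6]
tcp_rot: [-3.139, -0.004, -1.479]
contact_force: [0.5, -0.1, -0.0]
grip_width: 0.3
[510.55377955  78.2544961  248.55325759] [-3.1389848  -0.00446031 -1.479411  ] 0.2507436446161944
```

```bash
python3 -m handwheel '{"translation":[[-0.05,-0.07,-0.2],[0,0,-0.3],[0,0,-0.3],[0,0,-0.2],[0,0,-0.14],[0,0,-0.04],[0,0,0],[0,0,0]],"twist":[0,0,0,0,0,0,0,0]}'
python3 - <<'E'
from h import *
overlay('side','s2',1.11,.85); overlay('top','t2',1.11,.85)
a0=cv2.imread('pics/t2.png');b0=cv2.imread('pics/s2.png')
cv2.imwrite('pics/ov2.png',cv2.resize(np.vstack([a0,b0]),None,fx=.53,fy=.53))
E
```

```text
time: 4.4
tool_pos: [505.2, 58.1, 69.0]
tcp_rot: [-3.133, -0.007, -1.491]
contact_force: [0.6, 0.1, 0.1]
grip_width: 0.5
```

View pics/ov2.png

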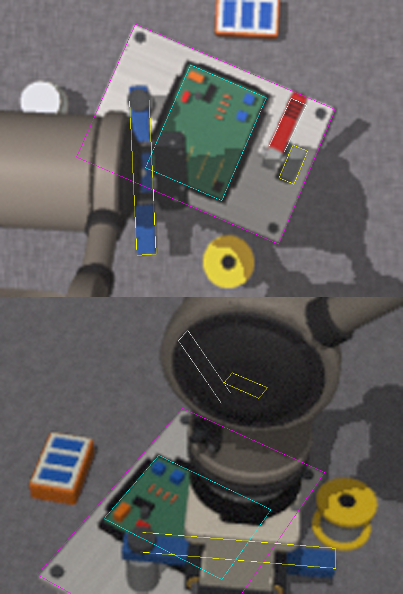

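```bash
python3 -m handwheel '{"translation":[[-0.02,-0.06,0],[0,-0.06,0],[-0.01,-0.05,0],[0,-0.05,0],[0,-0.05,0],[0,-0.05,0],[0.01,-0.05,0],[0,0,0]],"twist":[0,0.05,0.05,0.06,0.06,0.06,0.06,0]}'
```

```text
time: 5.5
tool_pos: [500.7, -0.1, 71.6]
tcp_rot: [-3.13, -0.006, -0.94]
contact_force: [0.1, -0.3, -0.0]
grip_width: 0.4
```

```bash
python3 - <<'E'
from h import *
overlay('side','s3',.65,.85); overlay('top','t3',.65,.85)
a0=cv2.imread('pics/t3.png');b0=cv2.imread('pics/s3.png')
cv2.imwrite('pics/ov3.png',cv2.resize(np.vstack([a0,b0]),None,fx=.53,fy=.53))
E
```

```text
(no output)
```

View pics/ov3.png

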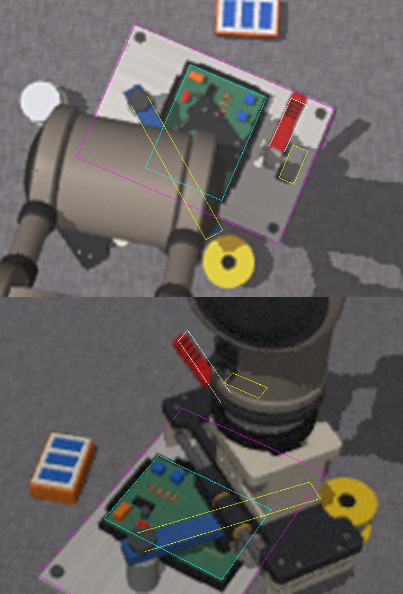

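```bash
python3 -m handwheel '{"translation":[[0.02,-0.05,-0.01],[0.02,-0.05,-0.01],[0.02,-0.05,0],[0.03,-0.05,0],[0.03,-0.05,0],[0.03,-0.04,0],[0,0,0],[0,0,0]],"twist":[0.05,0.05,0.05,0.05,0.05,0.05,0,0]}'
python3 - <<'E'
from h import *
a=.1
overlay('side','s4',a,.85); overlay('top','t4',a,.85)
a0=cv2.imread('pics/t4.png');b0=cv2.imread('pics/s4.png')
cv2.imwrite('pics/ov4.png',cv2.resize(np.vstack([a0,b0]),None,fx=.53,fy=.53))
E
```

```text
time: 6.6
tool_pos: [521.5, -40.8, 69.0]
tcp_rot: [-3.129, -0.003, -0.465]
contact_force: [-0.1, 0.2, 0.2]
grip_width: 0.5
```

View pics/ov4.png

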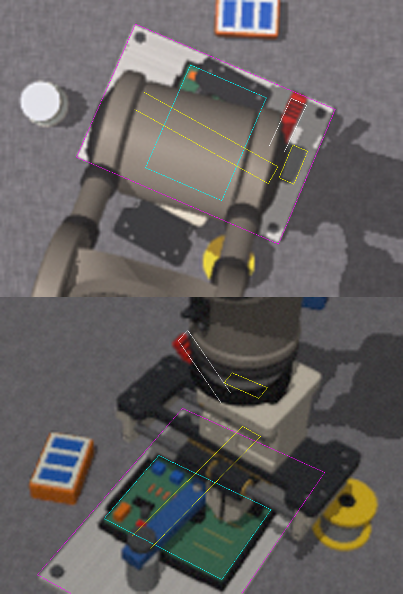

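```bash
python3 -m handwheel '{"translation":[[0.02,-0.01,0],[0.02,-0.01,0],[0.02,-0.01,0],[0,0,0],[0,0,0],[0,0,0],[0.02,-0.01,0],[0.02,-0.01,0]],"twist":[0.03,0,0,0,0,0,0,0]}'
```

```text
time: 7.7
tool_pos: [531.3, -45.9, 68.7]
tcp_rot: [-3.131, 0.011, -0.42]
contact_force: [-15.4, 7.5, 16.3]
grip_width: 0.4
```

```bash
python3 -m handwheel '{"translation":[[-0.1,0.04,0],[-0.1,0.04,0],[-0.1,0.04,0.05],[-0.1,0.04,0.25],[-0.1,0.04,0.3],[0,0,0.3],[0,0,0.25],[0,0,0]],"twist":[0,0,0,0,0,0,0,0]}'
python3 -m handwheel '{"translation":[[-0.2,0.3,0],[-0.2,0.3,0],[-0.1,0.35,0],[0,0.35,0],[0,0.35,0],[0,0.3,0],[0,0,0],[0,0,0]],"twist":[0,0,0,0,0,0,0,0]}'
python3 - <<'E'
from h import *
a=.0
overlay('side','s5',a,.85); overlay('top','t5',a,.85)
a0=cv2.imread('pics/t5.png');b0=cv2.imread('pics/s5.png')
cv2.imwrite('pics/ov5.png',cv2.resize(np.hstack([a0,b0]),None,fx=.53,fy=.53))
E
```

```text
time: 8.7
tool_pos: [454.2, -14.4, 249.7]
tcp_rot: [-3.129, 0.003, -0.42]
contact_force: [0.2, -1.3, -0.3]
grip_width: 0.5
time: 9.7
tool_pos: [372.7, 285.1, 245.8]
tcp_rot: [-3.131, 0.005, -0.423]
contact_force: [-0.3, -0.8, -0.4]
grip_width: -0.0
```

View pics/ov5.png

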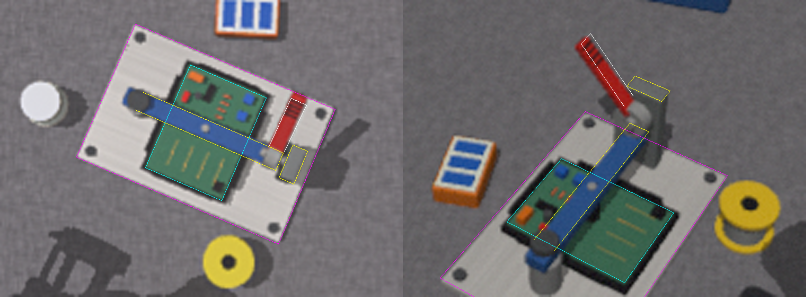

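View pics/t5.png

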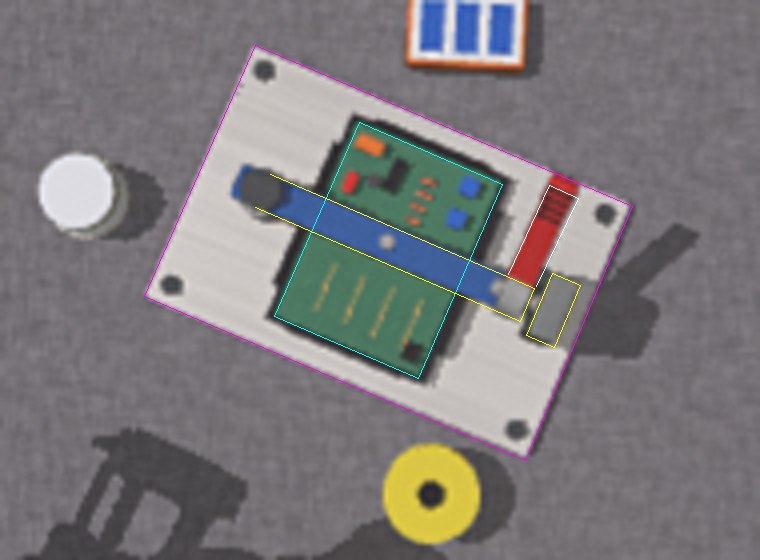

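```bash
python3 - <<'E'
from h import *
d=capture('top'); im=d['img'].astype(int)
f=240/np.tan(np.radians(d['vertical_fov'])/2);K=np.array([[f,0,d['cx']],[0,f,d['cy']],[0,0,1.]])
def back(u,v,z):
    q=cv2.undistortPoints(np.array([[[u,v]]],float),K,np.array(d['distortion'],float))[0,0]
    T=np.array(d['world_from_camera']); r=T[:3,:3]@np.array([q[0],-q[1],-1]); o=T[:3,3]; return o+r*(z-o[2])/r[2]
def fit(m,z):
    ys,xs=np.nonzero(m); P=np.array([back(x,y,z)[:2] for x,y in zip(xs,ys)])
    vx,vy,_,_=cv2.fitLine(P.astype(np.float32),cv2.DIST_HUBER,0,.01,.01).ravel(); return np.arctan2(vy,vx),P.mean(0),len(P)
R,G,B=im[...,0],im[...,1],im[...,2]
roi=np.zeros(R.shape,bool); roi[222:262,270:345]=1
m=roi&(B>1.5*R)&(B>1.2*G)&(B>70)
n,l,st,_=cv2.connectedComponentsWithStats(m.astype(np.uint8)); k=1+np.argmax(st[1:,4]); m=l==k
ang,c,N=fit(m,66); print('strap dir',ang,'a est',ang-(YAW-np.pi/2), (ang-(YAW-np.pi/2)+np.pi/2)%np.pi-np.pi/2,c,N)
# base-plate edges: screw holes
for n in ['strap_end','strap_pivot','lever_hinge','lever_end']:
    for q in spot_point('top',n)[:1]: print(n,q['score'],w(d,q['position']).round(1))
d2=capture('side')
for n in ['strap_end','strap_pivot','lever_hinge','lever_end']:
    for q in spot_point('side',n)[:1]: print(n,q['score'],w(d2,q['position']).round(1))
print(YAW,C,H(0,-75),H(60,-75))
E
```

```text
strap dir 1.2004099 a est 3.1504064 0.008813739 [558.88048479 -50.05706942] 516
strap_end 0.95 [ 524.5 -127.    63.9]
strap_pivot 0.96 [591.2  18.4  66.4]
lever_hinge 0.87 [ 528.8 -122.9   87. ]
lever_end 0.7 [ 581.6 -140.8  157.6]
strap_end 0.66 [ 526.9 -129.1   65.7]
strap_pivot 0.68 [586.9  19.5  64.4]
lever_hinge 0.71 [ 526.2 -122.    92.2]
lever_end 0.83 [ 584.8 -138.4  154.6]
-0.3792 [558.2 -50.2] [ 530.43669357 -119.87208061    0.        ] [ 586.17435805 -142.08272575    0.        ]
```

Strap is home: the centreline fit gives 0.009 rad and I saw 17 N at the stop. Next I move over the lever with the jaws turned across it.

```bash
python3 -m handwheel '{"translation":[[0.16,-0.3,0],[0.16,-0.35,0],[0.16,-0.35,0],[0.16,-0.35,0],[0.16,-0.35,0],[0.16,-0.35,0],[0.16,-0.35,0],[0.16,-0.35,0]],"twist":[-0.11,-0.11,-0.11,-0.11,-0.11,-0.11,-0.11,-0.11]}'
```

```text
time: 11.3
tool_pos: [568.9, -136.9, 247.4]
tcp_rot: [-3.125, 0.004, -1.843]
contact_force: [0.9, 0.6, 0.5]
grip_width: 0.3
```

```bash
python3 -m handwheel '{"translation":[[-0.01,0,-0.1],[-0.01,0,-0.1],[0,0,-0.1],[0,0,-0.1],[0,0,0],[0,0,0],[0,0,0],[0,0,0]],"twist":[-0.07,0,0,0,0,0,0,0]}'
python3 - <<'E'
from h import *
overlay('side','s6',0,.85); overlay('top','t6',0,.85)
o=get_obs();print(o['tool_pos'],o['contact_force'])
E
```

```text
time: 12.3
tool_pos: [567.6, -141.5, 185.1]
tcp_rot: [-3.123, 0.003, -1.963]
contact_force: [0.6, 1.2, 0.7]
grip_width: 0.3
[ 567.58213622 -141.55098648  185.01508792] [-0.25278344 -0.00475236 -0.08266241]
```

View pics/s6.png

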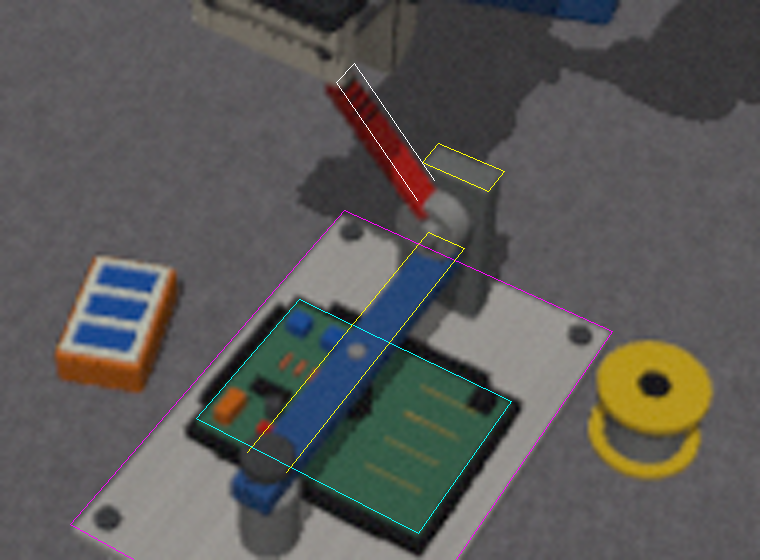

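```bash
python3 -m handwheel '{"translation":[[0,0.04,0],[0,0,-0.05],[0,0,-0.05],[0,0,-0.05],[0,0,-0.05],[0,0,-0.05],[0,0,0],[0,0,0]],"twist":[0,0,0,0,0,0,0,0]}'
python3 - <<'E'
from h import *
overlay('side','s7',0,.5)
E
```

```text
time: 13.4
tool_pos: [568.1, -135.3, 145.5]
tcp_rot: [-3.121, 0.004, -1.963]
contact_force: [0.1, -0.5, 1.8]
grip_width: 0.6
```

View pics/s7.png

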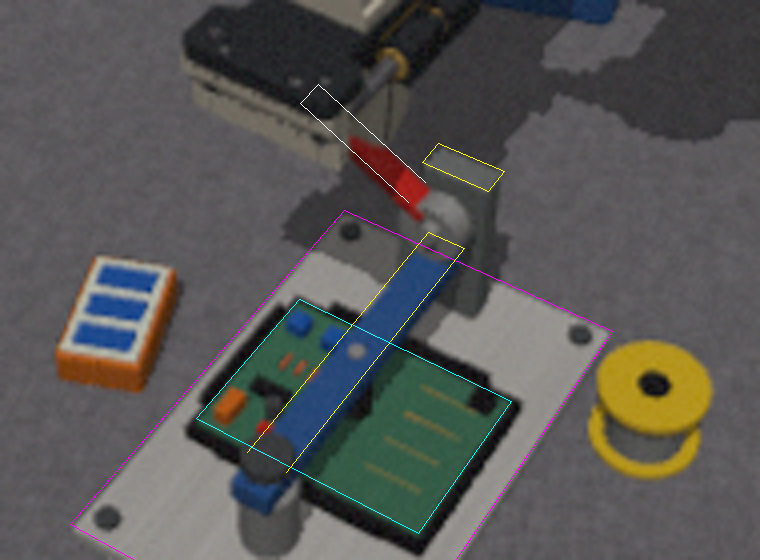

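```bash
python3 -m handwheel '{"translation":[[0.01,0,-0.04],[0.01,0,-0.04],[0.01,0,-0.04],[0.01,0,-0.04],[0.01,0,-0.03],[0,0,0],[0,0,-0.02],[0,0,-0.02]],"twist":[0,0,0,0,0,0,0,0]}'
```

```text
time: 14.45
tool_pos: [577.2, -136.7, 113.4]
tcp_rot: [-3.116, 0.002, -1.963]
contact_force: [-10.2, 0.9, 33.0]
grip_width: 0.3
```

```bash
python3 -m handwheel '{"translation":[[0,0,0],[0,0,-0.01],[0,0,0.1],[0,0,0.2],[0,0,0.3],[0,0,0.3],[0,0,0.1],[0,0,0]],"twist":[0,0,0,0,0,0,0,0]}'
python3 -m handwheel '{"translation":[[0,-0.3,0],[0,-0.35,0],[0,-0.35,0],[0,-0.35,0],[0,-0.3,0],[0,0,0],[0,0,0],[0,0,0]],"twist":[0,0,0,0,0,0,0,0]}'
python3 - <<'E'
from h import *
overlay('side','s8',0,0); d=overlay('top','t8',0,0)
for c,k in (('top',d),('side',capture('side'))):
  for n in ['strap_end','lever_hinge','lever_end','board','spool','flux_jar','part_case','multimeter']:
    for q in spot_point(c,n)[:1]: print(c,n,round(q['score'],2),w(k,q['position']).round(1))
a0=cv2.imread('pics/t8.png');b0=cv2.imread('pics/s8.png')
cv2.imwrite('pics/ov8.png',cv2.resize(np.vstack([a0,b0]),None,fx=.53,fy=.53))
o=get_obs();print(o['contact_force'],o['time'])
E
```

```text
time: 15.45
tool_pos: [574.8, -133.5, 267.7]
tcp_rot: [-3.122, 0.005, -1.962]
contact_force: [-0.3, -0.1, 0.5]
grip_width: 0.6
time: 16.45
tool_pos: [571.9, -383.0, 256.5]
tcp_rot: [-3.14, 0.013, -1.957]
contact_force: [0.1, -0.2, -0.4]
grip_width: 0.6
top strap_end 0.5 [ 529.2 -430.6    2. ]
top lever_hinge 0.53 [ 530.1 -121.7   86.6]
top lever_end 0.87 [ 606.9 -152.8   96. ]
top board 0.66 [560.9 -50.2  17.8]
top spool 0.72 [421.9 -77.2   1.1]
top flux_jar 0.7 [587.9 125.1  -2.8]
top part_case 0.57 [ 6.882e+02 -8.890e+01 -1.000e-01]
top multimeter 0.95 [ 532.7 -431.1    2.8]
side strap_end 0.71 [ 529.4 -129.3   68.1]
side lever_hinge 0.87 [ 525.4 -123.3   87. ]
side lever_end 0.75 [ 612.  -149.5   92.6]
side board 0.71 [558.  -50.4  25. ]
side spool 0.73 [420.9 -83.5  -1.6]
side flux_jar 0.97 [589.2 121.7   1.5]
side part_case 0.87 [ 6.944e+02 -9.230e+01 -1.000e-01]
[-0.01256392 -0.06156996  0.32395091] 17.4
```

View pics/ov8.png

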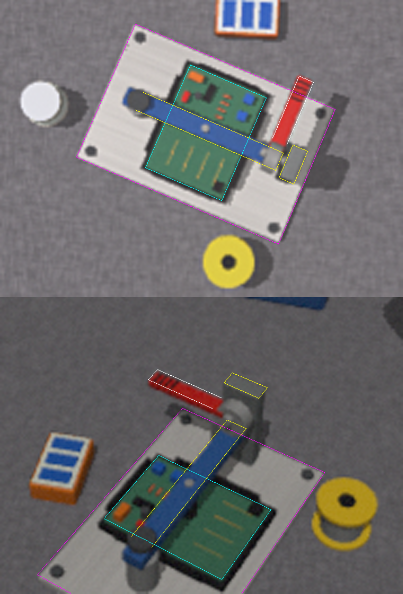

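View pics/s8.png

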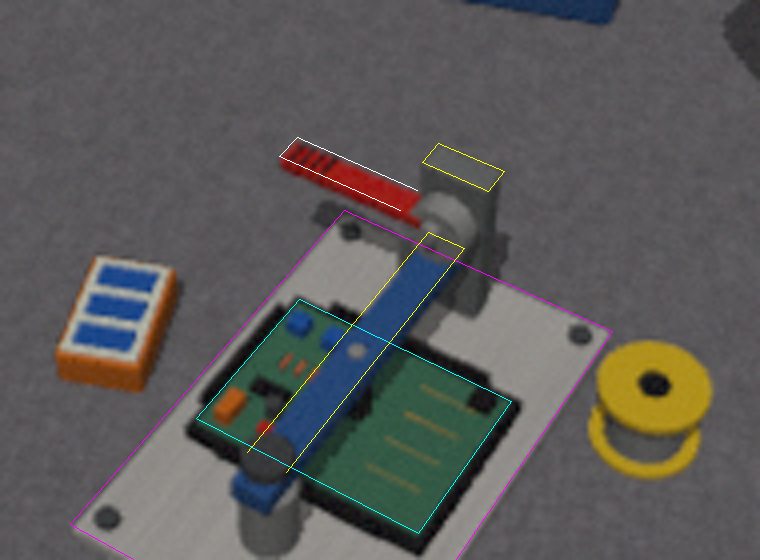

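```bash
python3 - <<'E'
from h import *
from scipy.optimize import minimize
s=8
for c,roi in (('side',(295,200,350,235)),('top',(330,215,370,265))):
    d=capture(c); im=d['img'].astype(int); R,G,B=im[...,0],im[...,1],im[...,2]
    m=np.zeros(R.shape,np.uint8); x0,y0,x1,y1=roi
    sub=np.clip((R-1.2*np.maximum(G,B)-10)/45.,0,1)[y0:y1,x0:x1]
    big=sub
    def ren(b,ox,oy):
        P=[H(r*np.cos(b)-t*np.sin(b),-75+yy,88+r*np.sin(b)+t*np.cos(b)) for r in (22,86) for t in (4,-4) for yy in (8,-8)]
        q=np.array([(proj(d,p)-[x0,y0]+[ox+.5,oy+.5])*s for p in P]).astype(np.float32)
        k=np.zeros(((y1-y0)*s,(x1-x0)*s),np.uint8); cv2.fillConvexPoly(k,cv2.convexHull(q).astype(np.int32),255)
        return cv2.resize(k,(x1-x0,y1-y0),interpolation=cv2.INTER_AREA)/255.
    out=[]
    for b in np.arange(-.12,.2,.02):
        best=min((minimize(lambda o:((ren(b,*o)-big)**2).sum(),i,method='Nelder-Mead',options=dict(initial_simplex=[i,[i[0]+1,i[1]],[i[0],i[1]+1]])) for i in ([0.,0.],[1.,1.5])),key=lambda r:r.fun)
        out.append((round(b,2),round(best.fun,1),best.x.round(1).tolist()))
    print(c,sub.sum(),out)
E
```

```text
side 277.5822222222222 [(np.float64(-0.12), np.float64(62.7), [2.3, -0.9]), (np.float64(-0.1), np.float64(56.8), [2.4, -0.6]), (np.float64(-0.08), np.float64(53.1), [2.4, -0.1]), (np.float64(-0.06), np.float64(49.6), [2.4, 0.2]), (np.float64(-0.04), np.float64(48.3), [2.4, 0.6]), (np.float64(-0.02), np.float64(47.0), [2.5, 0.9]), (np.float64(0.0), np.float64(45.8), [2.4, 1.4]), (np.float64(0.02), np.float64(45.4), [2.1, 1.6]), (np.float64(0.04), np.float64(48.3), [1.7, 1.9]), (np.float64(0.06), np.float64(49.0), [1.5, 2.0]), (np.float64(0.08), np.float64(51.0), [1.5, 2.5]), (np.float64(0.1), np.float64(55.5), [1.4, 2.8]), (np.float64(0.12), np.float64(59.9), [1.6, 3.4]), (np.float64(0.14), np.float64(64.0), [1.3, 3.6]), (np.float64(0.16), np.float64(70.3), [1.2, 3.9]), (np.float64(0.18), np.float64(76.7), [1.3, 4.4])]
top 242.18666666666667 [(np.float64(-0.12), np.float64(30.8), [-0.3, -0.4]), (np.float64(-0.1), np.float64(29.9), [-1.2, 1.8]), (np.float64(-0.08), np.float64(28.9), [-0.3, -0.3]), (np.float64(-0.06), np.float64(29.7), [-0.7, 0.4]), (np.float64(-0.04), np.float64(29.6), [-0.7, 0.5]), (np.float64(-0.02), np.float64(29.2), [-1.4, 2.2]), (np.float64(0.0), np.float64(28.2), [-0.7, 0.3]), (np.float64(0.02), np.float64(29.2), [-0.7, 0.2]), (np.float64(0.04), np.float64(28.6), [-0.8, 0.5]), (np.float64(0.06), np.float64(29.5), [-0.8, 0.3]), (np.float64(0.08), np.float64(29.6), [-0.8, 0.2]), (np.float64(0.1), np.float64(29.6), [-0.9, 0.3]), (np.float64(0.12), np.float64(30.4), [-1.5, 2.1]), (np.float64(0.14), np.float64(29.0), [-0.9, 0.4]), (np.float64(0.16), np.float64(28.7), [-0.9, 0.5]), (np.float64(0.18), np.float64(27.6), [-0.7, 0.2])]
```

The side-view fit puts the lever at about 0.01 rad, which agrees with the stop force. The hand is clear at z≈257, and the contact force is about 0.

```bash
python3 -c "
from h import *
o=get_obs();print(o['time'],o['dq'].round(3) if hasattr(o['dq'],'round') else o['dq']);print(close_job())"
```

```text
17.5 [ 0.002 -0.    -0.001 -0.001 -0.001  0.001]
the job is handed in; nothing more can be done
None
```

I swung the strap to its stop with the outside of the closed fingers. Then I pressed the cam lever fully down from above, moved the hand clear and handed the job in at 17.5 s. No verdict is reported, so the checks below are my own measurements.

- **Strap:** it met its stop at about 17 N sideways, and a centreline fit in the top view gave 0.009 rad. I saw about 16 N upward during that push and did not find out why.
- **Lever:** it met its stop at 33 N with the fingertip at about 91 mm. A side-view fit gave about 0 to 0.02 rad. The same fit in the top view could not tell the angle.
- **Board and bystanders:** they look unmoved in the pictures. The networks put them within about 7 mm of their first positions, roughly their own scatter. The multimeter was only re-found in the top view.
- **Hand:** the contact force at the end was about 0 N, with the tool point at z ≈ 257 mm and away from the holder.
- **Disagreements:** the raised parts sat a few pixels off my holder model, and fits from the top and side corners differed by about 0.09 rad in holder yaw. In the last top view the network put the strap end on the multimeter, so I ignored that report.

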